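Clamp a split serving board

ROBOT

A 6-joint arm with a two-finger parallel gripper is mounted at the origin on a cart in front of the work surface, level with it; the furniture and walls round the work are solid. World frame = base frame: x ahead of the robot, y to its left, z up, the work surface at z = 0. Lengths are in m, angles in rad, forces in N, time in s.
With the tool pointing down it reaches from about 0.25 to 0.775 m from the base axis. Payload 4 kg.
Tool frame: the origin (TCP) lies on the centre line of the jaws, within the pads' length; the fingertips stand 25 mm ahead of it and the grasp point (between the pads) lies 6 mm ahead of it; z points along the fingers, y is the line along which they close (so a half turn about z gives the same grasp; the last joint's range is limited). The gripper opens to 94 mm and grips with 3 to 60 N. Pads are 16 mm wide; open, the fingers measure 119 mm over their backs; the gripper's body (75 mm by 177 mm) begins 78 mm behind the grasp point.
Start: joints at [-1.307, 0.087, 1.371, -0, 1.684, -0.103], TCP at [0.197, -0.513, 0.231] pointing down, gripper open.
Joint ranges: [-3.1, 3.1], [-0.76, 2.03], [0.27, 2.55], [-1.08, 4.22], [0.17, 2.65], [-2.57, 2.57]. Speed limits (rad/s): [2.79, 2.79, 3.14, 3.14, 3.14, 3.14].

INTERFACE

Orientations are given as [roll, pitch, yaw] about the fixed x, y, z axes, in that order (R = Rz(yaw) Ry(pitch) Rx(roll)).
In Python, from bench import sensors, optics, ticket gives the robot as it stands.
- The arm moves only by the tool send_rows, never from a script. Its argument "rows" is a list of rows, each a list of 6 numbers: the shift along the world's x, y, z in mm, then the turn, a rotation vector about the world's x, y, z in rad. In form: [[x, y, z, wx, wy, wz], ...]. A call has 1 to 8 rows; each row shifts and turns the commanded pose from where the row before left it; what a row does not reach is not made up. A row lasts 1/12 s, in which the tool goes at most 41.7 mm and 7.16 degrees, less where a joint would pass 70% of its speed; a pose out of reach is approached as far as the arm can. A call is refused whole if a number of a shift passes 41.7 or a number of a turn 0.125, either way. A call with a gripper value outside its range is refused whole. "grip" is the finger opening in mm, from 0 to 94, set as the call begins (left out, the last holds). The fingers move at their own pace and stop on an object; the grip force is fixed at half the most. Time passes only in rows, so rows that do not move let the fingers close. It gives the time, the measured TCP pose, the force, the opening and the grip force at its end, in the units of the state.
- sensors.get_obs(): the state, without advancing time (a new reading comes with each control period).
- optics.snapshot(name): name is "scene" or "top" or "wrist"; returns the picture (420x560x3 uint8, red, green, blue); there is no depth.
- optics.camera_model(name): a dict with "vertical_fov" (degrees; the focal length in pixels is half the picture's height over the tangent of half this angle, whatever the lens; pixels are square), "cx", "cy" (the principal point, pixels), "R" (3x3) and "t" (3): a world point X has camera coordinates R X + t. Camera axes: x right, y down, z forward; pixel columns grow to the right and rows downward; lengths in m; the calibration is good to about 2 mm. A picture is of the moment at which its call begins: read the wrist's pose just before it. camera_model takes no time and is no camera call; for the wrist camera it gives the pose at the moment of the call.
- ticket.close_job(): hands the job in; it is judged then, once.
The state is a dict: "time": time; "joint_positions": joint angles; "qvel": joint speeds; "joint_torque": joint torques, N m; "tool_pos": TCP position; "ee_rot": TCP orientation; "wrist_force": force on the tool from outside, world axes, zero at the start; "wrist_torque": the same for the moment, N m; "width": finger opening in m; "finger_force": force on a finger pad.
Only numpy, scipy, OpenCV 4.12 (cv2) and the standard library are available. Lean on these libraries where they do the work, as an engineer would, in place of code of your own. Each camera call takes 0.05 s, during which the arm holds its last target. There are 200 camera calls.

TASK

The small wooden serving board has split in two. Slide the half with the grip tab flat along the worktop, without lifting it, into the open bay of the clamp beside the plain half, ends level and tab towards the robot; then squeeze the clamp's trigger against its upright handle, again and again, until the sprung jaw plate has closed the seam and its springs are pushed in by about half, never right to the stop. Finish while still squeezing trigger and handle in the gripper, with the board clamped; leave the other things where they are.

Things in the scene. Friction and masses are not known exactly. Their poses are not given: they have to be found in the camera images.
- clamp: Push-rod clamp fixed to the worktop. Origin on the worktop at the middle of the fixed jaw's face; y points from this jaw (right) to the handle (left), x away from the robot. Fixed jaw: y -0.026 to 0, 42 mm high. Back rail behind the bay: near face at x = 0.047, 22 mm high. Bay open to the robot, floor = worktop. Housing: x +-0.022, y 0.191 to 0.275, 72 mm high; rod tail to y 0.34.
- bay (a point): Point on the worktop inside the clamp, at clamp (0, 0.083, 0): where the tab half's origin lies when its seam is closed and its ends are level with the plain half. Axes as the clamp's.
- plain_half: Plain half of the board, loose, wood, 90 (x) x 55 (y) x 20 mm; origin at the centre of its underside. It lies in the clamp against the fixed jaw, square to it, at clamp (0, 0.028, 0).
- tab_half: Half with the grip tab, loose, wood, 0.13 to 0.25 kg: a blade 90 (x) x 56 (y) x 20 mm and, on its -x end, a tab 24 mm wide (y), 20 mm high, from x = -0.045 to x = -0.099 with a rounded end. Origin at the centre of the blade's underside; the +x end goes to the back rail. It starts on the worktop in front of the clamp, turned.
- tab_grip (a point): On the tab half, in the middle of the tab, at (-0.070, 0, 0.010) in its frame: place to pinch the tab across its 24 mm.
- jaw_face (a point): On the worktop below the middle of the jaw plate's pressing face (it faces clamp -y); the plate is 64 mm wide, 4 to 40 mm above the worktop. At the start this face lies 26 to 38 mm off the tab half's side once that is in place.
- jaw_plate: The sprung jaw plate, 64 x 9 x 36 mm, at the end of the rod; same origin as the rod's head (no use as a target).
- rod (a joint): How far the rod with the jaw has advanced towards the fixed jaw, m (0 to 0.060). A ratchet with teeth 4 mm apart holds it when the trigger is let go; it may slip back by up to one tooth. One full squeeze of the trigger advances it 12 to 16 mm.
- pad (a joint): How far the jaw plate's springs are pushed in, m: 0 free, 0.014 at the stop; 1.2 N per mm. About half is 0.007.
- trigger (a joint): Trigger angle, rad: 0 released, 0.4 fully squeezed. Needs about 5 to 8 N while the jaw moves freely, up to about 20 N with the springs pressed in; its own spring returns it when let go. Between squeezes open the fingers until the trigger is back below 0.05 so that the ratchet takes up new teeth.
- trigger_lever: The trigger: grey lever ending in a roll (24 mm long along x, 18 mm diameter) 121 mm above the worktop, in front (towards the fixed jaw) of the handle; it turns about an axis along clamp x at clamp (y 0.213, z 0.066), where this body's origin lies; its top is 130 mm above the worktop.
- trigger_front (a point): On the front of the trigger's roll, 121 mm above the worktop, where a finger presses; at clamp y = 0.193 released and 0.215 fully squeezed (x = 0).
- handle: The fixed upright grey handle behind the trigger: 24 (x) x 14 (y) mm, from y = 0.242 to 0.256 of the clamp, top 150 mm above the worktop. Origin is the clamp's.
- handle_back (a point): On the handle's back face at clamp (0, 0.256, 0.121), where the other finger presses. From this point to trigger_front measures 63 mm released and 41 mm fully squeezed.
- creamer: Bystander: portion cup of coffee milk, 29 x 36 x 18 mm.
- capsule: Bystander: dark coffee capsule, 29 mm wide, 21 mm high.
- salt_shaker: Bystander: salt shaker, 44 mm wide, 90 mm high.
- timer: Bystander: kitchen timer, 63 mm wide, 48 mm high.
- spice_jar: Bystander: spice jar, 41 mm wide, 105 mm high.

How it is judged:
On the way, in this order (a step that is already met when the one before it is completed fails the run):
1. the tab half lies flat in the bay, ends level with the plain half within 12 mm (x of tab_half in the frame of bay between -0.012 and 0.012 m and y of tab_half in the frame of bay between -0.006 and 0.026 m and angle between the x axis of tab_half and the x axis of clamp, either way round below 0.15 rad and height (world z) of tab_half below 0.004 m), for 0.2 s.
2. the jaw plate presses on the tab half (contact force between jaw_plate and tab_half above 1 N and value of joint pad above 0.001 m), for 0.1 s.
At the end, for the whole second after the job is handed in: At the end the gripper still squeezes trigger (over 2 N) and handle (over 1 N); the jaw springs are pushed in 3 to 11.5 mm; the seam is closed within 3 mm, ends level within 10 mm and within 12 mm of their place, the plain half against the fixed jaw, both halves flat (value of joint pad between 0.003 and 0.0115 m and contact force between jaw_plate and tab_half above 2.5 N and contact force between plain_half and tab_half above 2 N and y of tab_half in the frame of plain_half between 0.0525 and 0.0585 m and x of tab_half in the frame of plain_half between -0.01 and 0.01 m and x of tab_half in the frame of bay between -0.012 and 0.012 m and x of plain_half in the frame of clamp between -0.012 and 0.012 m and y of plain_half in the frame of clamp between 0.0245 and 0.031 m and angle between the x axis of tab_half and the x axis of plain_half, either way round below 0.05 rad and height (world z) of each of tab_half, plain_half below 0.004 m and linear speed of tab_half below 0.01 m/s and value of joint trigger above 0.04 rad and contact force between the fingers and trigger_lever above 2 N and contact force between the fingers and handle above 1 N); the arm keeps its last pose, push and grip.
It fails at once if the jaw springs are pushed in (almost) to the stop: board crushed (value of joint pad above 0.0128 m).
It fails at once if the tab half is lifted off the worktop (height (world z) of tab_half above 0.012 m).
It fails at once if a bystander is moved by more than 30 mm (distance of any of creamer, capsule, salt_shaker, timer, spice_jar from where it was at the start of the episode above 0.03 m).
It also fails if it takes over 58 s, if anything falls off the work surface, if the arm or the gripper's body presses on something with over 40 N, if the wrist force passes 120 N, or if a joint passes its speed limit or range.

## Working session

There is one attempt and no reset: what is moved stays moved. The work goes in short steps, Python scripts to look and compute and a tool call to move; the robot and the scene stay as the last step left them, time stands still between calls to the robot, and variables do not carry over. Pictures are saved under pics/ and viewed, at most 10 in all, crops included, and the job is handed in when it is done.

Besides the shell and the picture viewer there is one more tool, called after "Request:" in YAML: its name, and indented under it one key for each argument. send_rows: Moves the arm, as the interface text tells. Its arguments: {"type":"object","properties":{"rows":{"type":"array"},"grip":{"type":"number"}},"required":["rows"]}

```bash
mkdir -p pics
python3 - <<'E'
from bench import sensors, optics
import cv2,numpy as np
o=sensors.get_obs(); print(o)
for n in("scene","top"):
    m=optics.camera_model(n);print(n,m)
    p=optics.snapshot(n); cv2.imwrite(f"pics/{n}0.png",p[:,:,::-1])
E
```

```text
{'time': 0.0, 'joint_positions': array([-1.30709406e+00,  8.79509215e-02,  1.37221729e+00,  1.92856079e-05,
        1.68358556e+00, -1.03103166e-01]), 'qvel': array([ 0.00105549,  0.00021439,  0.00039976, -0.0007485 ,  0.00055177,
        0.00087573]), 'joint_torque': array([-1.31872865e-03, -3.40191185e+01, -3.02424359e+01,  7.15901772e-02,
        3.32209328e-02, -1.62679712e-04]), 'tool_pos': array([ 0.19712372, -0.51294777,  0.22932509]), 'ee_rot': array([-3.13944499e+00, -2.41488652e-04,  3.66807319e-01]), 'wrist_force': array([-0.29678125,  0.79492842, -0.3500904 ]), 'wrist_torque': array([-0.04291734,  0.01958568,  0.00500124]), 'finger_force': 0.0, 'width': 0.09372102567750724}
scene {'vertical_fov': 45.34400103322582, 'cx': 272.25718689546846, 'cy': 215.00033863945825, 'R': array([[-0.562938  , -0.82649484,  0.00266174],
       [-0.37379066,  0.25171945, -0.89270256],
       [ 0.73714405, -0.50353113, -0.4506385 ]]), 't': array([0.26853045, 0.29492513, 0.71888291])}
top {'vertical_fov': 47.89063898383308, 'cx': 283.5898211259073, 'cy': 205.94966673488707, 'R': array([[ 0.01231256, -0.99990958,  0.00540671],
       [-0.99243235, -0.01288079, -0.12211516],
       [ 0.12217376, -0.00386224, -0.99250121]]), 't': array([-0.03798022,  0.56621824,  1.27667226])}
```

View pics/top0.png

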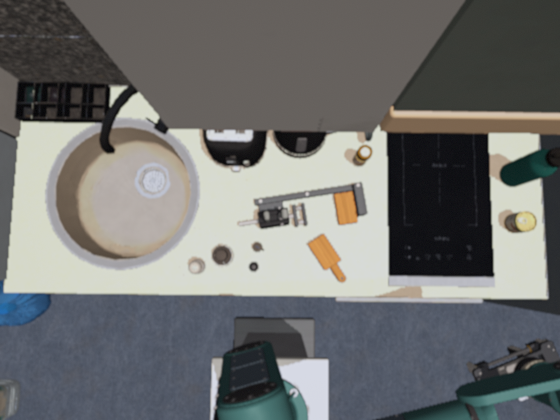

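View pics/scene0.png

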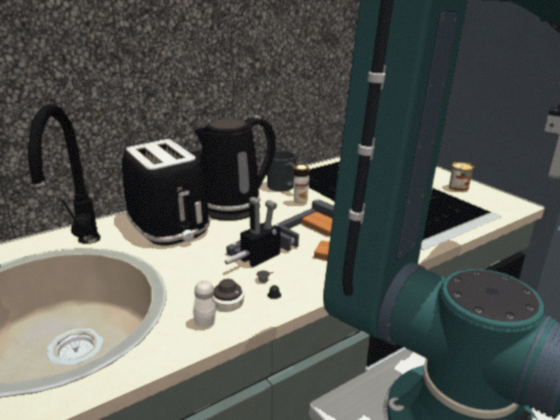

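The top view shows the plain half at about (346,208), the turned tab half at (325,250) with its tab ending at (341,278), and the clamp housing at (272,217). The creamer and capsule are near (256,247) and (253,267), the timer and salt shaker near (221,255) and (195,266).

```bash
cat > h.py <<'E'
import numpy as np,cv2
from bench import sensors,optics
def ray(m,px,z):
    f=210/np.tan(np.radians(m['vertical_fov']/2)); px=np.atleast_2d(px).astype(float)
    d=np.c_[(px[:,0]-m['cx'])/f,(px[:,1]-m['cy'])/f,np.ones(len(px))]@m['R']
    c=-m['R'].T@m['t']; return c+d*((z-c[2])/d[:,2])[:,None]
def proj(m,X):
    f=210/np.tan(np.radians(m['vertical_fov']/2)); c=np.atleast_2d(X)@m['R'].T+m['t']
    return c[:,:2]/c[:,2:]*f+[m['cx'],m['cy']]
def orange(p):
    h=cv2.cvtColor(p,cv2.COLOR_RGB2HSV); return cv2.inRange(h,(5,150,110),(18,255,255))
E
python3 - <<'E'
from h import *
m=optics.camera_model("top");p=cv2.imread("pics/top0.png")[:,:,::-1].copy()
k=orange(p);cs,_=cv2.findContours(k,cv2.RETR_EXTERNAL,cv2.CHAIN_APPROX_NONE)
for c in cs:
    if cv2.contourArea(c)<150: continue
    w=ray(m,c[:,0],.02)[:,:2]
    r=cv2.minAreaRect((w*1000).astype(np.float32)); print(cv2.contourArea(c),r,cv2.boxPoints(r).round(0).tolist())
q=p[170:300,180:380]; cv2.imwrite("pics/crop.png",cv2.resize(q[:,:,::-1],None,fx=4,fy=4,interpolation=cv2.INTER_CUBIC))
print(ray(m,[[341,278],[325,250],[346,208]],.02))
E
```

```text
551.5 ((423.95721435546875, -156.39276123046875), (126.2311019897461, 47.97785186767578), 34.21541213989258) [[358.0, -172.0], [385.0, -212.0], [490.0, -141.0], [463.0, -101.0]]
513.0 ((567.372802734375, -205.65536499023438), (84.63601684570312, 53.72269058227539), 9.348087310791016) [[521.0, -186.0], [530.0, -239.0], [613.0, -225.0], [605.0, -172.0]]
[[ 0.37054148 -0.19149735  0.02      ]
 [ 0.44683936 -0.14727381  0.02      ]
 [ 0.56495295 -0.20602257  0.02      ]]
```

View pics/crop.png

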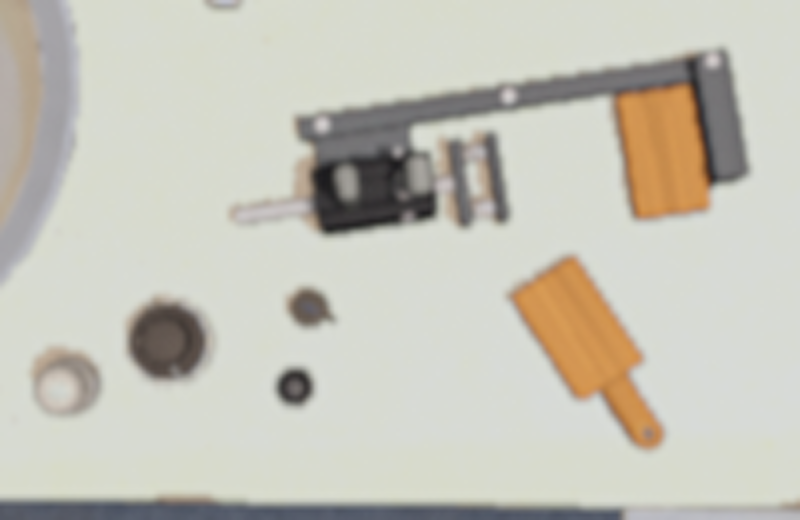

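The crop shows the clamp turned about 9° and the jaw plate at (497,178) in crop pixels. The plain half sits against the fixed jaw, and the tab half is turned about 34° with its tab towards the robot. I'll move above the tab and refine with the wrist camera.

Request:
send_rows:
  rows:
    - [18.5,33,0,0,0,0.023]
    - [18.5,33,0,0,0,0.023]
    - [18.5,33,0,0,0,0.023]
    - [18.5,33,0,0,0,0.023]
    - [18.5,33,0,0,0,0.023]
    - [18.5,33,0,0,0,0.023]
    - [18.5,33,0,0,0,0.023]
    - [18.5,33,0,0,0,0.023]
  grip: 60

```text
time: 0.77
tool_pos: [0.3455, -0.2476, 0.2301]
ee_rot: [-3.141, 0.0, 0.551]
wrist_force: [1.4, 0.0, 0.2]
width: 0.0599
finger_force: 0.0
```

Request:
send_rows:
  rows:
    - [18.5,33,0,0,0,0.023]
    - [18.5,31,0,0,0,0.023]
    - [0,0,0,0,0,0]
    - [0,0,0,0,0,0]
    - [0,0,0,0,0,0]

```text
time: 1.18
tool_pos: [0.382, -0.1856, 0.2302]
ee_rot: [-3.141, 0.001, 0.597]
wrist_force: [0.3, -0.4, -0.7]
width: 0.06
finger_force: 0.0
```

Run:
```python
from h import *
o=sensors.get_obs();print(o['tool_pos'],o['ee_rot'],o['joint_positions'],o['width'])
m=optics.camera_model("wrist");p=optics.snapshot("wrist")
cv2.imwrite("pics/w1.png",p[:,:,::-1]); print(m)
k=orange(p);cs,_=cv2.findContours(k,cv2.RETR_EXTERNAL,cv2.CHAIN_APPROX_NONE)
for c in cs:
    if cv2.contourArea(c)<500: continue
    w=ray(m,c[:,0],.02)[:,:2]
    r=cv2.minAreaRect((w*1000).astype(np.float32)); print(cv2.contourArea(c),r,cv2.boxPoints(r).round(0).tolist())
    cv2.drawContours(p,[c],-1,(0,255,0),1)
cv2.imwrite("pics/w1m.png",p[:,:,::-1])
```

```text
[ 0.38195544 -0.18559472  0.23016033] [-3.14135754e+00  9.60067506e-04  5.97097617e-01] [-5.85372140e-01 -1.95880274e-01  1.64092258e+00 -8.05984893e-04
  1.69713143e+00  3.88225361e-01] 0.05995476204852874
{'vertical_fov': 59.20384186874246, 'cx': 278.507159324162, 'cy': 212.75166861348822, 'R': array([[ 5.62581828e-01, -8.26741321e-01,  6.89386506e-04],
       [-8.04896724e-01, -5.47526194e-01,  2.28815058e-01],
       [-1.88793406e-01, -1.29282078e-01, -9.73469668e-01]]), 't': array([-0.36889497,  0.18263988,  0.4367128 ])}
6242.0 ((421.50030517578125, -160.74728393554688), (140.4276580810547, 53.77485275268555), 33.68901443481445) [[348.0, -177.0], [378.0, -222.0], [495.0, -144.0], [465.0, -99.0]]
5519.5 ((565.1906127929688, -205.83895874023438), (88.51972198486328, 53.72808837890625), 10.02994441986084) [[517.0, -187.0], [526.0, -240.0], [613.0, -225.0], [604.0, -172.0]]
```

View pics/w1m.png

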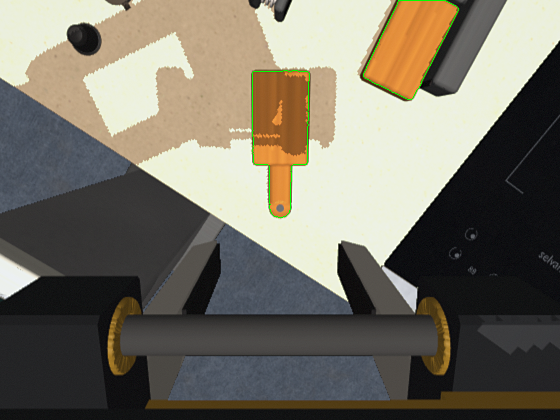

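The wrist view shows the whole tab half, with its blade at (281,117) and its tab at (280,192) straight below the gripper. I have its pose now, so I'll descend and pinch.

Request:
send_rows:
  rows:
    - [3.5,1,-35,0,0,-0.009]
    - [0,0,-38,0,0,0]
    - [0,0,-38,0,0,0]
    - [0,0,-38,0,0,0]
    - [0,0,-30,0,0,0]
    - [0,0,-15,0,0,0]
    - [0,0,-7,0,0,0]
    - [0,0,0,0,0,0]

```text
time: 1.9
tool_pos: [0.3839, -0.1849, 0.0277]
ee_rot: [-3.138, 0.002, 0.585]
wrist_force: [0.6, 0.1, 0.4]
width: 0.06
finger_force: 0.0
```

Request:
send_rows:
  rows:
    - [0,0,0,0,0,0]
    - [0,0,0,0,0,0]
    - [0,0,0,0,0,0]
    - [0,0,0,0,0,0]
    - [0,0,0,0,0,0]
  grip: 10

```text
time: 2.32
tool_pos: [0.3864, -0.1848, 0.0305]
ee_rot: [3.14, -0.001, 0.588]
wrist_force: [-0.6, 0.5, -0.9]
width: 0.0301
finger_force: 0.0
```

Request:
send_rows:
  rows:
    - [0,0,0,0,0,0]
    - [0,0,0,0,0,0]
    - [0,0,0,0,0,0]
    - [0,0,0,0,0,0]

```text
time: 2.65
tool_pos: [0.3861, -0.1845, 0.0302]
ee_rot: [3.141, -0.0, 0.588]
wrist_force: [-0.7, 0.6, 4.3]
width: 0.0237
finger_force: 30.0
```

Request:
send_rows:
  rows:
    - [-2,1,0,0,0,-0.06]
    - [-2,1,0,0,0,-0.06]
    - [-2,1,0,0,0,-0.06]
    - [-2,1,0,0,0,-0.06]
    - [-2,1,0,0,0,-0.06]
    - [-2,1,0,0,0,-0.06]
    - [0,0.5,0,0,0,-0.06]
    - [0,0,0,0,0,0]

```text
time: 3.32
tool_pos: [0.3742, -0.178, 0.0302]
ee_rot: [3.141, -0.001, 0.167]
wrist_force: [-0.4, 0.4, 4.6]
width: 0.0235
finger_force: 30.0
```

Request:
send_rows:
  rows:
    - [8,1.4,0,0,0,0]
    - [8,1.4,0,0,0,0]
    - [8,1.4,0,0,0,0]
    - [0,0,0,0,0,0]
    - [0,0,0,0,0,0]

```text
time: 3.73
tool_pos: [0.3982, -0.1743, 0.0302]
ee_rot: [3.14, 0.0, 0.17]
wrist_force: [-0.9, -0.8, 6.3]
width: 0.0237
finger_force: 30.0
```

Run:
```python
from h import *
o=sensors.get_obs();print(o['tool_pos'],o['ee_rot'],o['width'],o['finger_force'])
m=optics.camera_model("wrist");p=optics.snapshot("wrist")
k=orange(p);cs,_=cv2.findContours(k,cv2.RETR_EXTERNAL,cv2.CHAIN_APPROX_NONE)
for c in cs:
    if cv2.contourArea(c)<500: continue
    w=ray(m,c[:,0],.02)[:,:2]
    r=cv2.minAreaRect((w*1000).astype(np.float32)); print(cv2.contourArea(c),r,cv2.boxPoints(r).round(0).tolist())
cv2.imwrite("pics/w2m.png",p[:,:,::-1])
```

```text
[ 0.39815744 -0.17434155  0.03016887] [3.14010515e+00 8.73803783e-05 1.69711497e-01] 0.02372706966755347 29.988577365875244
29894.5 ((442.41644287109375, -166.74267578125), (134.90672302246094, 53.876163482666016), 10.064817428588867) [[371.0, -152.0], [381.0, -205.0], [514.0, -181.0], [504.0, -128.0]]
```

View pics/w2m.png

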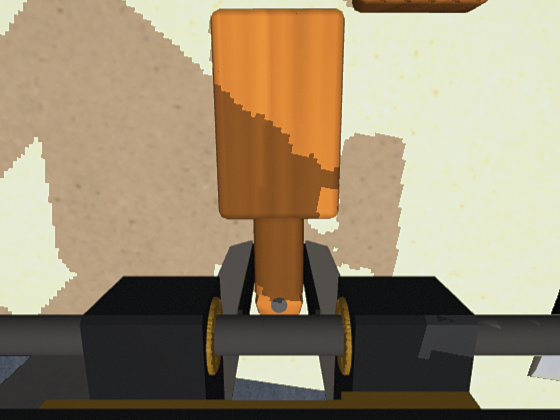

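The wrist view shows the tab pinched and the blade parallel to the clamp. The blade's right edge (344) is clear of the plain half's left edge (353), so I can slide it in.

Request:
send_rows:
  rows:
    - [11,1.8,0,0,0,0]
    - [11,1.8,0,0,0,0]
    - [11,1.8,0,0,0,0]
    - [11,1.8,0,0,0,0]
    - [11,1.8,0,0,0,0]
    - [11,1.8,0,0,0,0]
    - [11,1.8,0,0,0,0]
    - [6,1,0,0,0,0]

```text
time: 4.45
tool_pos: [0.48, -0.1608, 0.0302]
ee_rot: [3.141, 0.004, 0.17]
wrist_force: [-7.8, -1.8, 11.5]
width: 0.0237
finger_force: 30.0
```

Request:
send_rows:
  rows:
    - [5,0.8,0,0,0,0]
    - [0,0,0,0,0,0]
    - [0,0,0,0,0,0]
    - [0,0,0,0,0,0]

```text
time: 4.78
tool_pos: [0.4853, -0.16, 0.0302]
ee_rot: [3.14, 0.002, 0.17]
wrist_force: [-3.1, -0.7, 6.8]
width: 0.0236
finger_force: 30.0
```

Run:
```python
from h import *
o=sensors.get_obs();print(o['tool_pos'],o['ee_rot'],o['width'],o['finger_force'],o['wrist_force'])
for n in("wrist","top"):
  m=optics.camera_model(n);p=optics.snapshot(n)
  k=orange(p);cs,_=cv2.findContours(k,cv2.RETR_EXTERNAL,cv2.CHAIN_APPROX_NONE)
  for c in cs:
    if cv2.contourArea(c)<80: continue
    w=ray(m,c[:,0],.02)[:,:2]
    r=cv2.minAreaRect((w*1000).astype(np.float32)); print(n,cv2.contourArea(c),r,cv2.boxPoints(r).round(0).tolist())
  cv2.imwrite(f"pics/{n}3.png",p[:,:,::-1])
```

```text
[ 0.48530023 -0.15997423  0.03017628] [3.14044361e+00 1.63230568e-03 1.69510905e-01] 0.023641222036936794 29.988632798194885 [-3.11607041 -0.6812793   6.82521322]
wrist 30094.0 ((529.5341186523438, -152.39739990234375), (134.9253692626953, 54.01829147338867), 10.096319198608398) [[458.0, -138.0], [468.0, -191.0], [601.0, -167.0], [591.0, -114.0]]
wrist 25812.0 ((566.34326171875, -205.1513671875), (86.80248260498047, 53.106624603271484), 9.612682342529297) [[519.0, -186.0], [528.0, -239.0], [614.0, -224.0], [605.0, -172.0]]
top 107.0 ((576.0845947265625, -127.5556640625), (30.310192108154297, 57.39012145996094), 58.47248458862305) [[544.0, -125.0], [593.0, -155.0], [608.0, -130.0], [560.0, -100.0]]
top 214.5 ((583.4662475585938, -203.51194763183594), (51.77674102783203, 52.0857048034668), 10.916953086853027) [[553.0, -183.0], [563.0, -234.0], [614.0, -224.0], [604.0, -173.0]]
```

View pics/wrist3.png

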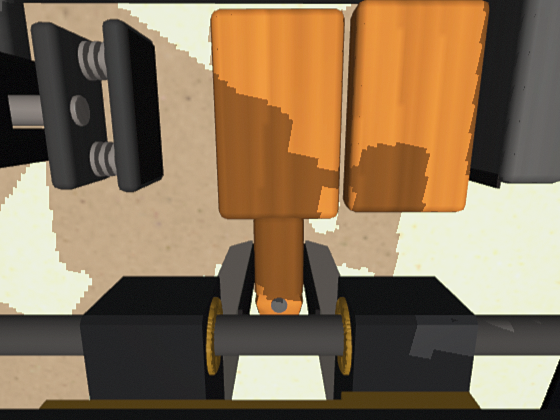

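The tab half is in the bay with a seam gap of about 3 mm, between px 344 and 347. Its near end is about 3 mm short of the plain half's (218 vs 211), and the jaw plate face is at px 158. I'll nudge it 3 mm, release, rise and go to the handle.

Request:
send_rows:
  rows:
    - [1.5,0,0,0,0,0]
    - [1.5,-0.5,0,0,0,0]
    - [0,0,0,0,0,0]
    - [0,0,0,0,0,0]

```text
time: 5.22
tool_pos: [0.487, -0.1602, 0.0302]
ee_rot: [-3.142, 0.005, 0.17]
wrist_force: [-6.5, -0.1, 9.0]
width: 0.0236
finger_force: 30.0
```

Request:
send_rows:
  rows:
    - [0,0,0,0,0,0]
    - [0,0,0,0,0,0]
    - [0,0,0,0,0,0]
    - [0,0,0,0,0,0]
  grip: 45

```text
time: 5.55
tool_pos: [0.4886, -0.1597, 0.0289]
ee_rot: [-3.141, 0.001, 0.168]
wrist_force: [-0.7, -0.6, -0.3]
width: 0.0441
finger_force: 0.0
```

Request:
send_rows:
  rows:
    - [0,0,10,0,0,0]
    - [0,0,30,0,0,0]
    - [0,0,35,0,0,0]
    - [0,0,40,0,0,0]
    - [0,0,40,0,0,0]
    - [0,0,30,0,0,0]
    - [0,0,15,0,0,0]

```text
time: 6.13
tool_pos: [0.4904, -0.1605, 0.236]
ee_rot: [3.136, -0.008, 0.168]
wrist_force: [1.1, 0.4, 0.4]
width: 0.0447
finger_force: 0.0
```

Request:
send_rows:
  rows:
    - [0,18,0,0,0,0]
    - [4,25,0,0,0,0]
    - [6,25,0,0,0,0]
    - [6,25,0,0,0,0]
    - [6,22,0,0,0,0]
    - [4,16,0,0,0,0]
    - [0,0,0,0,0,0]
    - [0,0,0,0,0,0]
  grip: 94

```text
time: 6.8
tool_pos: [0.5148, -0.0283, 0.23]
ee_rot: [3.141, -0.0, 0.17]
wrist_force: [0.0, 0.2, -0.7]
width: 0.0929
finger_force: 0.0
```

Run:
```python
from h import *
o=sensors.get_obs();print(o['tool_pos'],o['ee_rot'],o['joint_positions'],o['width'],o['wrist_force'])
m=optics.camera_model("wrist");p=optics.snapshot("wrist")
a=.168;R=np.array([[np.cos(a),-np.sin(a),0],[np.sin(a),np.cos(a),0],[0,0,1]])
C=np.array([.571,-.2328,0]);L=np.array([[0,.193,.121],[0,.256,.121],[-.012,.256,.15],[.012,.256,.15],[-.012,.242,.15],[.012,.242,.15]])
u=proj(m,L@R.T+C);print(u.round(0).tolist())
for x in u: cv2.circle(p,tuple(int(v) for v in x),3,(255,0,0),-1)
cv2.imwrite("pics/w4.png",p[:,:,::-1])
```

```text
[ 0.51479598 -0.02833589  0.22997907] [ 3.14085648e+00 -2.27332253e-04  1.69796823e-01] [-1.64595008e-01  1.01674548e-02  1.45208345e+00 -6.24429448e-04
  1.67888538e+00  1.23633708e+00] 0.09292016366436798 [ 0.02665961  0.16308015 -0.67691952]
[[303.0, 191.0], [215.0, 191.0], [209.0, 216.0], [207.0, 180.0], [230.0, 216.0], [229.0, 180.0]]
```

View pics/w4.png

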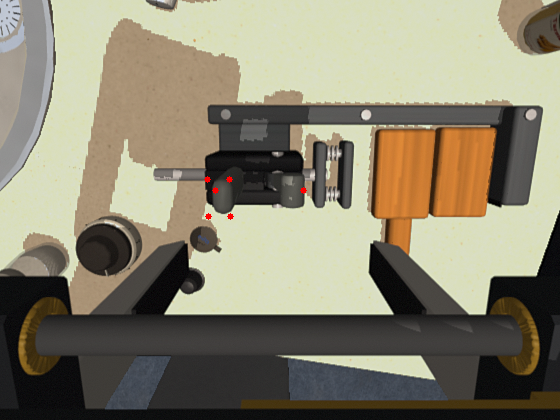

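The wrist view shows the handle top at about (224,197) and the trigger roll at (292,190), within 3 mm of the prediction (red dots). The seam gap is small and the ends are level. I'll go to the handle.

Request:
send_rows:
  rows:
    - [7,5,0,0,0,0]
    - [7,5,0,0,0,0]
    - [7,5,0,0,0,0]
    - [0,0,0,0,0,0]
    - [0,0,0,0,0,0]

```text
time: 7.27
tool_pos: [0.5361, -0.0138, 0.2291]
ee_rot: [-3.142, 0.001, 0.168]
wrist_force: [0.5, -0.4, -0.2]
width: 0.0942
finger_force: 0.0
```

Request:
send_rows:
  rows:
    - [0,0,-15,0,0,0]
    - [0,0,-20,0,0,0]
    - [0,0,-20,0,0,0]
    - [0,0,-20,0,0,0]
    - [0,0,-18,0,0,0]
    - [0,0,-10,0,0,0]
    - [0,0,0,0,0,0]
    - [0,0,0,0,0,0]

```text
time: 7.93
tool_pos: [0.5356, -0.014, 0.1264]
ee_rot: [-3.142, 0.001, 0.168]
wrist_force: [-0.2, 0.5, 0.4]
width: 0.0938
finger_force: 0.0
```

Request:
send_rows:
  rows:
    - [0,0,0,0,0,0]
    - [0,0,0,0,0,0]
    - [0,0,0,0,0,0]
    - [0,0,0,0,0,0]
  grip: 67

```text
time: 8.27
tool_pos: [0.5363, -0.0139, 0.1276]
ee_rot: [3.141, -0.002, 0.168]
wrist_force: [-0.8, -0.5, -0.7]
width: 0.0706
finger_force: 0.0
```

Run:
```python
from h import *
o=sensors.get_obs();print(o['tool_pos'],o['ee_rot'],o['width'],o['wrist_force'],o['finger_force'])
p=optics.snapshot("wrist");q=optics.snapshot("top")
cv2.imwrite("pics/w5.png",p[:,:,::-1]);cv2.imwrite("pics/t5.png",q[:,:,::-1])
```

```text
[ 0.53631664 -0.01389009  0.12759387] [ 3.14090960e+00 -1.85634412e-03  1.67822621e-01] 0.07058265238244818 [-0.77375845 -0.46326748 -0.70049098] 0.0
```

View pics/w5.png

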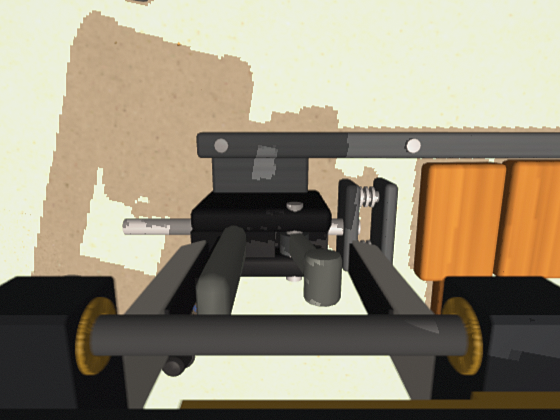

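The wrist view shows both fingers around the handle and trigger: left finger tip at (205,245), right at (352,245), trigger roll at (322,278). The jaw plate (385), its springs (368,195) and the tab half's left edge (415) are also visible. I'll close gently to locate contact.

Request:
send_rows:
  rows:
    - [0,0,0,0,0,0]
    - [0,0,0,0,0,0]
    - [0,0,0,0,0,0]
  grip: 62

```text
time: 8.62
tool_pos: [0.5356, -0.0115, 0.1269]
ee_rot: [-3.137, -0.001, 0.169]
wrist_force: [-1.1, 6.4, 1.6]
width: 0.0622
finger_force: 6.1
```

Request:
send_rows:
  rows:
    - [0,0,0,0,0,0]
    - [-0.3,2,0,0,0,0]
    - [0,0,0,0,0,0]
  grip: 58

```text
time: 8.87
tool_pos: [0.5353, -0.0097, 0.1269]
ee_rot: [-3.138, -0.001, 0.169]
wrist_force: [-1.9, 7.2, 2.0]
width: 0.0584
finger_force: 10.7
```

Request:
send_rows:
  rows:
    - [-0.5,3,0,0,0,0]
    - [-0.5,3,0,0,0,0]
    - [0,0,0,0,0,0]
  grip: 52

```text
time: 9.12
tool_pos: [0.5348, -0.0066, 0.1272]
ee_rot: [3.139, -0.001, 0.168]
wrist_force: [0.0, -1.1, 2.9]
width: 0.0523
finger_force: 6.1
```

Request:
send_rows:
  rows:
    - [-0.5,3,0,0,0,0]
    - [0,0,0,0,0,0]
    - [0,0,0,0,0,0]
  grip: 46

```text
time: 9.37
tool_pos: [0.5344, -0.0036, 0.1273]
ee_rot: [3.14, -0.001, 0.167]
wrist_force: [-0.5, -2.5, 5.0]
width: 0.0462
finger_force: 4.3
```

Request:
send_rows:
  rows:
    - [-0.5,2.5,0,0,0,0]
    - [0,0,0,0,0,0]
    - [0,0,0,0,0,0]
  grip: 41.5

```text
time: 9.62
tool_pos: [0.5341, -0.0013, 0.1274]
ee_rot: [3.14, -0.002, 0.167]
wrist_force: [-0.1, -5.3, 5.3]
width: 0.0415
finger_force: 3.8
```

```bash
cat >> h.py <<'E'
def shot(n):
    o=sensors.get_obs();m=optics.camera_model("wrist");p=optics.snapshot("wrist")
    print(o['time'],o['tool_pos'],o['width'],o['wrist_force'],o['finger_force'])
    cv2.imwrite(f"pics/{n}.png",p[:,:,::-1]); np.savez(f"pics/{n}.npz",**m)
E
python3 - <<'E'
from h import *
shot("sq1")
p=cv2.imread("pics/sq1.png")[150:350,280:480];cv2.imwrite("pics/sq1c.png",cv2.resize(p,None,fx=3,fy=3))
E
```

```text
9.6167 [ 0.53410977 -0.00131986  0.12739109] 0.041536281895466716 [-0.07483498 -5.29217691  5.29673142] 3.822218868881464
```

View pics/sq1c.png

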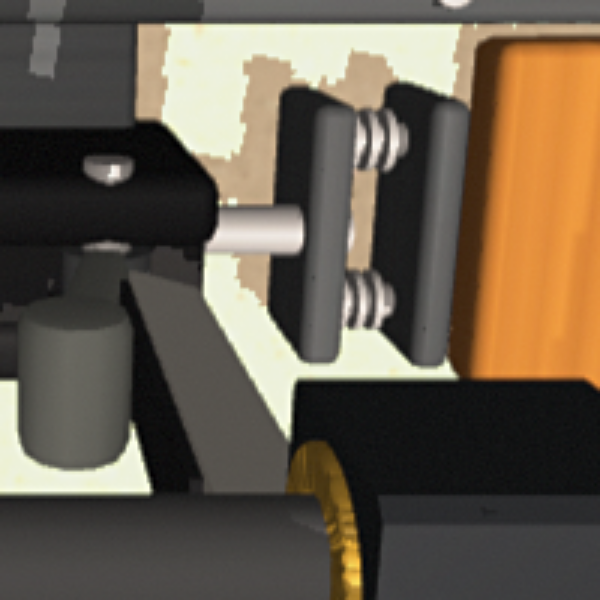

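The crop shows the rod advanced. The jaw plate's right top edge is at about (434,217) in full-image pixels, the head plate's right edge at (397,217), and the tab half's top left edge at (445,217).

```bash
cat >> h.py <<'E'
a=.168;Rc=np.array([[np.cos(a),-np.sin(a),0],[np.sin(a),np.cos(a),0],[0,0,1]]);C=np.array([.571,-.2328,0])
def edges(n,rows=(205,215,225)):
    m=dict(np.load(f"pics/{n}.npz"));g=cv2.imread(f"pics/{n}.png");k=orange(g[:,:,::-1].copy())
    gr=cv2.cvtColor(g,cv2.COLOR_BGR2GRAY).astype(int)
    for r in rows:
        xo=330+np.argmax(k[r,330:]>0)
        print(r,'tab px',xo,'y',((ray(m,[[xo,r]],.02)-C)@Rc)[0,1].round(4),'gray',gr[r,380:xo+3].tolist())
def cy(n,px,z): m=dict(np.load(f"pics/{n}.npz"));return ((ray(m,px,z)-C)@Rc)[:,1].round(4)
E
python3 - <<'E'
from h import *
edges("sq1")
print(cy("sq1",[[397.5,217],[434.5,217]],.04))
print(cy("w5" if 0 else "sq1",[[434.5,217]],.04))
E
```

```text
205 tab px 443 y 0.1151 gray [28, 29, 27, 33, 56, 73, 83, 93, 103, 109, 108, 105, 104, 104, 101, 99, 88, 90, 161, 81, 49, 61, 131, 178, 161, 80, 49, 70, 159, 184, 141, 56, 21, 25, 28, 30, 29, 30, 27, 27, 26, 27, 44, 64, 77, 87, 99, 112, 112, 106, 103, 99, 96, 89, 75, 44, 43, 46, 45, 44, 47, 48, 61, 85, 106, 126]
215 tab px 443 y 0.1144 gray [29, 27, 30, 50, 70, 80, 88, 100, 108, 109, 107, 106, 105, 102, 101, 92, 90, 131, 166, 170, 172, 173, 175, 179, 183, 64, 19, 28, 27, 28, 29, 26, 30, 27, 29, 29, 29, 28, 28, 27, 27, 42, 62, 76, 84, 95, 108, 109, 106, 102, 99, 97, 90, 76, 43, 44, 43, 45, 46, 47, 48, 57, 75, 104, 124, 135]
225 tab px 441 y 0.1151 gray [209, 86, 36, 59, 77, 87, 97, 109, 108, 107, 108, 105, 103, 104, 94, 86, 135, 194, 180, 173, 172, 174, 178, 183, 79, 23, 25, 26, 26, 29, 30, 29, 28, 30, 30, 29, 28, 29, 26, 27, 41, 59, 75, 84, 94, 105, 108, 102, 101, 99, 95, 90, 76, 45, 44, 46, 44, 45, 46, 48, 58, 81, 104, 125]
[0.1541 0.1292]
[0.1292]
```

Request:
send_rows:
  rows:
    - [0,0,0,0,0,0]
    - [0,0,0,0,0,0]
    - [0,0,0,0,0,0]
    - [0,0,0,0,0,0]
    - [0,0,0,0,0,0]
    - [0,0,0,0,0,0]
    - [0,0,0,0,0,0]
    - [0,0,0,0,0,0]
  grip: 94

```text
time: 10.33
tool_pos: [0.5331, 0.0001, 0.1261]
ee_rot: [-3.141, 0.001, 0.168]
wrist_force: [-0.5, -0.4, -0.3]
width: 0.0913
finger_force: 0.0
```

Request:
send_rows:
  rows:
    - [0,0,0,0,0,0]
    - [0,0,0,0,0,0]
    - [0,0,0,0,0,0]
    - [0,0,0,0,0,0]

```text
time: 10.67
tool_pos: [0.5335, -0.0002, 0.1266]
ee_rot: [-3.142, -0.0, 0.168]
wrist_force: [1.0, 0.6, 0.5]
width: 0.0938
finger_force: 0.0
```

Run:
```python
from h import *
shot("rel1"); edges("rel1",(205,215))
```

```text
10.6667 [ 5.33452091e-01 -2.39356409e-04  1.26572072e-01] 0.09383734906774023 [0.96271206 0.63891217 0.49425447] 0.0
205 tab px 446 y 0.1149 gray [28, 29, 28, 28, 29, 29, 50, 67, 79, 88, 99, 108, 110, 107, 107, 104, 103, 103, 95, 85, 125, 115, 63, 66, 123, 167, 171, 119, 56, 60, 128, 173, 136, 56, 21, 25, 28, 27, 29, 27, 29, 25, 26, 27, 29, 51, 70, 79, 91, 103, 114, 110, 106, 103, 97, 92, 86, 61, 44, 42, 47, 45, 47, 46, 49, 67, 94, 113, 128]
215 tab px 445 y 0.1148 gray [28, 25, 26, 26, 28, 42, 61, 75, 86, 97, 109, 109, 107, 107, 103, 102, 102, 96, 85, 113, 172, 171, 171, 174, 176, 179, 180, 87, 25, 25, 29, 29, 29, 28, 27, 29, 30, 26, 28, 28, 27, 28, 25, 31, 51, 68, 78, 89, 101, 112, 107, 105, 100, 98, 94, 86, 60, 43, 45, 46, 46, 46, 46, 50, 64, 93, 113, 128]
```

Request:
send_rows:
  rows:
    - [0,0,0,0,0,0]
    - [0,0,0,0,0,0]
    - [0,0,0,0,0,0]
    - [0,0,0,0,0,0]
    - [0,0,0,0,0,0]
    - [0,0,0,0,0,0]
    - [0,0,0,0,0,0]
    - [0,0,0,0,0,0]
  grip: 41

```text
time: 11.38
tool_pos: [0.5345, -0.0026, 0.1289]
ee_rot: [3.137, -0.003, 0.166]
wrist_force: [-2.1, -1.9, 7.7]
width: 0.0444
finger_force: 9.1
```

Request:
send_rows:
  rows:
    - [0,0,0,0,0,0]
    - [0,0,0,0,0,0]
    - [0,0,0,0,0,0]

```text
time: 11.63
tool_pos: [0.5342, -0.0011, 0.1288]
ee_rot: [3.14, -0.003, 0.167]
wrist_force: [-1.4, -2.7, 7.1]
width: 0.0411
finger_force: 4.8
```

Run:
```python
from h import *
shot("sq2"); edges("sq2",(205,215))
```

```text
11.6333 [ 0.53422148 -0.00108457  0.12881773] 0.04110593795168419 [-1.41823912 -2.72032853  7.10500132] 4.759565256536007
205 tab px 453 y 0.1075 gray [174, 176, 176, 174, 172, 173, 174, 139, 44, 22, 26, 27, 28, 26, 30, 30, 31, 29, 27, 29, 27, 39, 57, 74, 84, 94, 105, 109, 108, 108, 105, 103, 101, 96, 87, 87, 71, 50, 64, 132, 178, 162, 78, 52, 73, 157, 182, 140, 56, 22, 24, 28, 28, 29, 28, 27, 26, 29, 26, 32, 50, 67, 79, 90, 101, 113, 112, 107, 102, 99, 92, 82, 87, 164, 161, 160]
215 tab px 452 y 0.1074 gray [177, 175, 174, 172, 171, 175, 180, 56, 16, 25, 27, 27, 29, 28, 27, 27, 28, 29, 28, 27, 34, 54, 70, 81, 91, 104, 111, 110, 107, 106, 104, 100, 98, 90, 110, 176, 177, 174, 177, 178, 144, 44, 19, 26, 26, 26, 26, 29, 28, 28, 28, 30, 29, 31, 26, 27, 29, 29, 32, 49, 68, 77, 89, 102, 113, 109, 106, 101, 98, 92, 80, 86, 161, 162, 160]
```

Run:
```python
from h import *
for n,h,j in(("sq1",396.2,433.7),("rel1",398.5,436.3),("sq2",413.5,451.2)): print(n,cy(n,[[h,215],[j,215]],.04))
```

```text
sq1 [0.155  0.1298]
rel1 [0.1552 0.1299]
sq2 [0.1431 0.1177]
```

Request:
send_rows:
  rows:
    - [0,0,0,0,0,0]
    - [0,0,0,0,0,0]
    - [0,0,0,0,0,0]
    - [0,0,0,0,0,0]
    - [0,0,0,0,0,0]
    - [0,0,0,0,0,0]
    - [0,0,0,0,0,0]
    - [0,0,0,0,0,0]
  grip: 94

```text
time: 12.35
tool_pos: [0.5329, 0.0001, 0.1259]
ee_rot: [-3.141, 0.001, 0.168]
wrist_force: [-0.7, -0.3, -1.0]
width: 0.0913
finger_force: 0.0
```

Request:
send_rows:
  rows:
    - [0,0,0,0,0,0]
    - [0,0,0,0,0,0]
    - [0,0,0,0,0,0]
    - [0,0,0,0,0,0]

```text
time: 12.68
tool_pos: [0.5334, -0.0002, 0.1265]
ee_rot: [-3.142, 0.0, 0.168]
wrist_force: [-0.2, 0.3, -0.0]
width: 0.094
finger_force: 0.0
```

Request:
send_rows:
  rows:
    - [0,0,0,0,0,0]
    - [0,0,0,0,0,0]
    - [0,0,0,0,0,0]
    - [0,0,0,0,0,0]
    - [0,0,0,0,0,0]
    - [0,0,0,0,0,0]
    - [0,0,0,0,0,0]
    - [0,0,0,0,0,0]
  grip: 48

```text
time: 13.35
tool_pos: [0.5346, -0.0046, 0.1292]
ee_rot: [3.132, -0.002, 0.166]
wrist_force: [-1.7, -8.8, 7.4]
width: 0.0485
finger_force: 5.8
```

Request:
send_rows:
  rows:
    - [0,0,0,0,0,0]
    - [0,0,0,0,0,0]
    - [0,0,0,0,0,0]

```text
time: 13.6
tool_pos: [0.5346, -0.0044, 0.1292]
ee_rot: [3.133, -0.003, 0.166]
wrist_force: [-1.1, -8.7, 7.5]
width: 0.0482
finger_force: 6.2
```

Run:
```python
from h import *
shot("sq3"); edges("sq3",(205,215))
```

```text
13.6 [ 0.53462873 -0.00436472  0.12918961] 0.04818257822779793 [-1.05659939 -8.74121055  7.51668651] 6.213207878172398
205 tab px 455 y 0.1013 gray [169, 169, 168, 168, 168, 171, 172, 175, 173, 176, 176, 178, 177, 176, 177, 141, 45, 23, 28, 26, 25, 26, 29, 28, 29, 29, 29, 31, 30, 28, 33, 52, 70, 81, 91, 104, 111, 110, 107, 107, 103, 100, 100, 94, 78, 60, 78, 131, 168, 130, 83, 60, 91, 110, 83, 38, 26, 26, 27, 28, 27, 27, 42, 60, 74, 83, 95, 108, 114, 108, 104, 99, 98, 87, 81, 134, 163, 163]
215 tab px 454 y 0.1012 gray [173, 173, 175, 178, 171, 171, 172, 172, 172, 173, 172, 173, 173, 178, 183, 57, 16, 23, 26, 27, 23, 25, 27, 28, 28, 25, 27, 30, 29, 28, 50, 68, 79, 88, 101, 112, 109, 108, 106, 104, 100, 101, 95, 76, 28, 26, 29, 27, 27, 26, 29, 27, 27, 29, 27, 29, 28, 28, 28, 28, 28, 43, 58, 73, 83, 94, 106, 111, 107, 102, 98, 97, 85, 75, 137, 165, 164]
```

Run:
```python
from h import *
print(cy("sq3",[[423.4,215],[453.4,215]],.04))
p=cv2.imread("pics/sq3.png")[140:290,330:530];cv2.imwrite("pics/sq3c.png",cv2.resize(p,None,fx=4,fy=4))
```

```text
[0.132  0.1116]
```

View pics/sq3c.png

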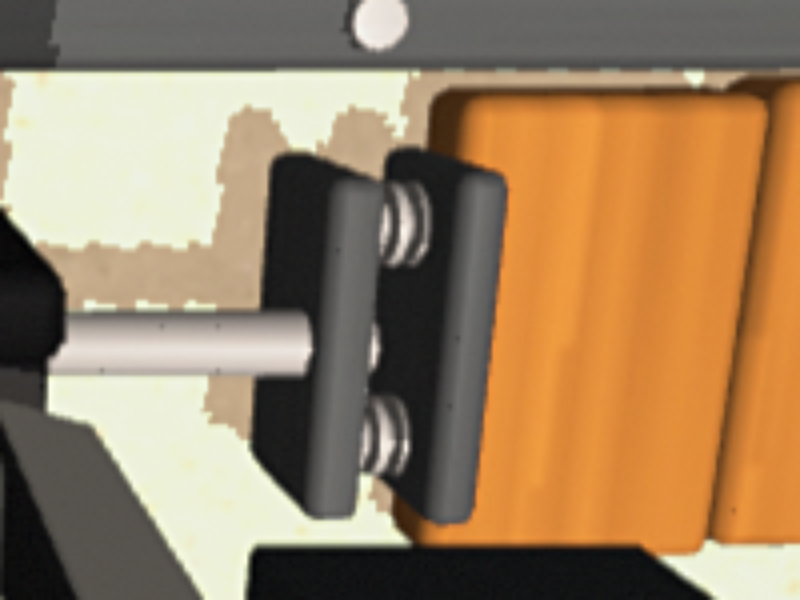

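Jaw spacing has gone from 25.3 to 20.4 mm, so the springs are in by about 5 mm. The crop shows the plate flat on the tab half and the seam closed (crop x≈720). I'll close a little more and shift the tool so the handle takes more load.

Request:
send_rows:
  rows:
    - [0.3,-1.5,0,0,0,0]
    - [0.2,-1,0,0,0,0]
    - [0,0,0,0,0,0]
    - [0,0,0,0,0,0]
    - [0,0,0,0,0,0]
    - [0,0,0,0,0,0]
  grip: 45.5

```text
time: 14.15
tool_pos: [0.5345, -0.0034, 0.129]
ee_rot: [3.14, -0.002, 0.168]
wrist_force: [-3.3, -1.3, 8.5]
width: 0.0456
finger_force: 10.6
```

Run:
```python
from h import *
shot("sq4"); edges("sq4",(215,))
```

```text
14.15 [ 0.53451803 -0.00339413  0.12898555] 0.04558917539968461 [-3.28320465 -1.29460012  8.5023384 ] 10.55029571056366
215 tab px 457 y 0.1013 gray [182, 171, 171, 172, 174, 169, 169, 170, 171, 170, 171, 172, 172, 171, 169, 167, 171, 179, 182, 108, 33, 24, 24, 25, 26, 25, 28, 29, 28, 27, 27, 28, 30, 27, 32, 51, 69, 81, 91, 102, 112, 110, 108, 106, 103, 100, 100, 96, 73, 30, 27, 27, 29, 31, 28, 28, 29, 28, 29, 29, 26, 26, 27, 27, 41, 57, 74, 84, 93, 104, 113, 108, 103, 99, 96, 87, 83, 128, 165, 164]
```

Request:
send_rows:
  rows:
    - [0,0,0,0,0,0]
    - [0,0,0,0,0,0]
    - [0,0,0,0,0,0]
    - [0,0,0,0,0,0]
    - [0,0,0,0,0,0]
    - [0,0,0,0,0,0]

```text
time: 14.7
tool_pos: [0.5345, -0.0034, 0.129]
ee_rot: [3.14, -0.002, 0.168]
wrist_force: [-2.7, -1.0, 8.4]
width: 0.0457
finger_force: 10.5
```

Run:
```python
from h import *
shot("sq5"); print(cy("sq4",[[428.2,215],[456.7,215]],.04))
p=cv2.imread("pics/sq5.png")[130:290,330:560];cv2.imwrite("pics/sq5c.png",cv2.resize(p,None,fx=3,fy=3))
from bench import ticket
print(ticket.close_job())
```

```text
14.7 [ 0.53453566 -0.00338023  0.12900527] 0.04570122469030962 [-2.65389692 -0.98125221  8.41117084] 10.535646378993988
[0.1308 0.1115]
the job is handed in; nothing more can be done
None
```

I handed the job in at 14.7 s with the seam closed, the jaw springs in by about 6 mm of 14 (estimated from the wrist camera), and the gripper holding trigger and handle at about 10.5 N; the hand-in returned no verdict.

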